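# Seal the cracker jar with its wire bail clasp

## Task

The clip-top glass jar of rice crackers has been left open: seal it so they stay crisp. Ease its glass lid down onto the rim without slamming it, then flip the wire bail over the upturned lip at the front of the lid and press the wire lever down over centre until it lies home against the jar. Leave the other things on the desk undisturbed.

Things in the scene. Friction and masses are not known exactly. Their poses are not given: they have to be found in the camera images.
- jar: Open clip-top glass jar of brown rice crackers, lid up. A blue gel pad sticks it to the desk: it does not move. 104 mm wide up to 80 mm, then the neck, 88 mm wide; rim 100 mm high. Origin: centre of its underside; z up; the clasp is at its front, the -x side, the lid's hinge at its back, the +x side.
- lid_hinge (a point): Middle of the lid's hinge pin (along y), 50 mm behind the jar's axis and 102 mm up. Axes as the jar's.
- lid (a joint): Lid angle, rad: 0 shut, 1.57 upright, at most 2.0. Starts at 1.25 to 1.85. The stiff hinge (0.12 N m) keeps it wherever it is left, so push it all the way down. Glass disc 95 mm wide, orange rubber seal beneath; shut, its top is level 110 mm above the desk, with a low dome, 60 mm wide, to 116 mm.
- lid_top (a point): Centre of the lid on its outer (top) face, which looks to the back of the jar when the lid is up: 50 mm from the hinge pin along the lid and 14 mm off it. Axes as the jar's when the lid is shut.
- lid_catch (a point): Seat of the steel catch (22 mm wide) at the lid's front edge, where the middle of the bail's bar lies when clamped. Lid shut: 50 mm in front of the jar's axis, 112 mm up, axes as the jar's. The upturned lip stands 2 to 5.5 mm farther out, its top at 116 mm. The lid behind the seat is level: pressing the lever draws a bar lying there forward into the seat.
- lever_pivot (a point): Middle of the lever's pivot (along y), 56 mm in front of the jar's axis and 90 mm up. Axes as the jar's.
- lever (a joint): Angle of the clasp's wire lever, rad: 0 clamped, hanging down against the jar; 1.57 level, pointing out from the front; stop at 2.1. Starts at 1.85 to 2.05, stays where it is left (0.03 N m). U of 4 mm wire, 44 mm wide. With the bail hooked it resists from about 1.3 down, up to 3 N at the end bar, passes over centre at 0.4 and snaps to 0 by itself.
- lever_grip (a point): Middle of the lever's end bar, where to press: 48 mm from the lever's pivot, bent 6 mm to the outer side (away from the jar when clamped, upper side when level with the handle pointing out). Clamped, it is 62 mm in front of the jar's axis and 42 mm above the desk.
- bail (a joint): Angle of the wire bail on the lever, rad: 0 clamped, growing as it folds outward towards the lever's handle, stop at 2.5. It hangs loosely: at the start it rests near the stop, leaning outward over the handle, 20 to 32 deg from upright; pushed inward past upright it falls onto the shut lid by its weight (reading 1.0 to 1.2).
- bail_mid (a point): Middle of the bail's cross bar: 4 mm wire, 28 mm wide, between the lever's arms. The bail's pivot is carried by the lever, 15 mm from the lever's pivot along the handle, 2 mm to its jar side; the bar is 34 mm from the bail's pivot (the wire springs up to 4 mm longer in clamping). At the start it is 120 to 127 mm above the desk and 82 to 89 mm in front of the axis.
- sealed_jar: Another jar of the same kind, full of wrapped sweets, already sealed: leave it. 104 mm wide, 116 mm high, stuck down; origin: centre of its underside, clasp to its -x side.
- snack_bowl: small lime-green bowl, 104 mm wide, 45 mm high, beside the jar; origin: centre of its underside.
- daruma: small red daruma figure, 72 mm wide, 70 mm high, on the other side of the jar; origin: centre of its underside.
- tape_roll: yellow roll of tape lying flat, 72 mm wide, 18 mm high; origin: centre of its underside.
- mug: white mug, 80 mm wide, 85 mm high, handle towards its +y; origin: centre of its underside.
- stapler: red and black stapler, 115 x 30 x 45 mm; origin: centre of its underside.

How it is judged:
On the way, in this order (a step that is already met when the one before it is completed fails the run):
1. the lid is down on the rim (value of joint lid below 0.05 rad), for 0.2 s.
2. with the lid down, the bail is flipped over: its bar lies on the lid behind the lip (value of joint lid below 0.05 rad and x of bail_mid in the frame of lid_catch above -0.002 m and z of bail_mid in the frame of lid_catch below 0.006 m), for 0.2 s.
At the end, for the whole second after the job is handed in: The lid is shut (within 0.04 rad), the bail's bar lies in the seat behind the lip of the lid's catch (within 6 mm), and the lever is home past centre (within 0.12 rad of its stop), so that the clasp holds by itself (value of joint lid below 0.04 rad and value of joint lever below 0.12 rad and distance between bail_mid and lid_catch below 0.006 m); the robot touches nothing.
It fails at once if the glass lid is slammed: over 3 rad/s in the last 0.5 rad (value of joint lid below 0.5 rad and velocity of joint lid below -3 rad/s).
It fails at once if another thing on the desk is shoved or knocked over (moved more than 25 mm) (distance of any of snack_bowl, daruma, tape_roll, mug, stapler from where it was at the start of the episode above 0.025 m).
It also fails if it takes over 54 s, if anything falls off the work surface, if the arm or the gripper's body presses on something with over 40 N, if the wrist force passes 120 N, or if a joint passes its speed limit or range.

## Robot

A 7-joint arm with a two-finger parallel gripper is mounted at the origin on the work surface. World frame = base frame: x ahead of the robot, y to its left, z up, the work surface at z = 0. Lengths are in m, angles in rad, forces in N, time in s.
With the tool pointing down it reaches from about 0.35 to 0.9 m from the base axis. Payload 8.1 kg.
Tool frame: the origin (TCP) lies between the finger pads; the fingertips stand 11 mm ahead of it and the grasp point (between the pads) lies 8 mm behind it; z points along the fingers, y is the line along which they close (so a half turn about z gives the same grasp; the last joint's range is limited). The gripper opens to 92 mm and grips with 3 to 60 N. Pads are 19 mm wide; open, the fingers measure 130 mm over their backs; the gripper's body (75 mm by 190 mm) begins 47 mm behind the grasp point.
Start: joints at [1.118, 0.434, 0.025, 1.573, -0.012, 1.134, -0.075], TCP at [0.214, -0.587, 0.238] pointing down, gripper open.
Joint ranges: [-2.62, 2.62], [-0.44, 2.09], [-1.27, 1.32], [0.08, 2.57], [-1.32, 4.46], [0.12, 2], [-2.74, 2.74]. Speed limits (rad/s): [2.22, 2.22, 3.01, 3.01, 3.14, 3.14, 3.14].

## Interface

Orientations are given as a rotation vector (axis times angle).
In Python, from cell import observe, get_image, camera_params, sign_off gives the robot as it stands.
- The arm moves only by the shell command python3 -m pendant 'ROWS' [FORCE]. ROWS is JSON, one flat list of numbers, 7 for each row, row after row: the shift along the tool's x, y, z in m, then the turn, a rotation vector about the tool's x, y, z in rad, then the finger opening in m, from 0 to 0.0918. In form: [dx, dy, dz, rx, ry, rz, jaw, dx, dy, dz, rx, ry, rz, jaw, ...]. A call has 1 to 10 rows; each row shifts and turns the commanded pose from where the row before left it, along the tool's axes as they then stand; what a row does not reach is not made up. A row lasts 1/8 s, in which the tool goes at most 62.5 mm and 10.7 degrees, less where a joint would pass 70% of its speed; a pose out of reach is approached as far as the arm can. A call is refused whole if a number of a shift passes 0.0625 or a number of a turn 0.188, either way. A call with a gripper value outside its range is refused whole. The fingers move at their own pace and stop on an object; FORCE is the grip in N (left out, the last holds). Time passes only in rows, so rows that do not move let the fingers close. It gives the time, the measured TCP pose, the force, the opening and the grip force at its end, in the units of the state.
- observe(): the state, without advancing time (a new reading comes with each control period).
- get_image(name): name is "scene" or "side" or "wrist"; returns the picture (480x640x3 uint8, red, green, blue); there is no depth.
- camera_params(name): a dict with "intrinsics" (3x3 intrinsics, pixels), "eye" and "rotation" of the camera in the world; the wrist camera has in their place "T_tool_cam" (4x4, takes a point from camera to tool coordinates, whose origin is the TCP and whose axes are the flange's). Camera axes: x right, y down, z forward; pixel columns grow to the right and rows downward; lengths in m; the calibration is good to about 2 mm. A picture is of the moment at which its call begins: read the wrist's pose just before it. camera_params takes no time and is no camera call.
- sign_off(): hands the job in; it is judged then, once.
The state is a dict: "clock": time; "joints": joint angles; "dq": joint speeds; "joint_efforts": joint torques, N m; "position": TCP position; "ee_rot": TCP orientation; "force": force on the tool from outside, world axes, zero at the start; "ft_torque": the same for the moment, N m; "width": opening from 0.0 (shut) to 1.0 (fully open); "gripper_force": force on a finger pad.
Only numpy, scipy, OpenCV 4.12 (cv2) and the standard library are available. Lean on these libraries where they do the work, as an engineer would, in place of code of your own. Each camera call takes 0.05 s, during which the arm holds its last target. There are 200 camera calls.

## Working session

There is one attempt and no reset: what is moved stays moved. The work goes in short steps, Python scripts to look and compute and a shell command to move; the robot and the scene stay as the last step left them, time stands still between calls to the robot, and variables do not carry over. Pictures are saved under pics/ and viewed, at most 10 in all, crops included, and the job is handed in when it is done.

```bash
mkdir -p pics; cat > h.py <<'E'
import numpy as np,cv2
from cell import observe,get_image,camera_params
from scipy.spatial.transform import Rotation as R
def snap(n,f): 
    im=get_image(n)[:,:,::-1].copy(); cv2.imwrite('pics/'+f,im); return im
def cam(n):
    p=camera_params(n); return np.array(p['intrinsics']),np.array(p['eye']),np.array(p['rotation'])
def ray(n,uv):
    K,e,Rm=cam(n); d=Rm@np.linalg.solve(K,[uv[0],uv[1],1.]); return e,d/np.linalg.norm(d)
def proj(n,P):
    K,e,Rm=cam(n); q=K@(Rm.T@(np.array(P)-e)); return q[:2]/q[2]
def tri(obs):
    A=np.zeros((3,3));b=np.zeros(3)
    for n,uv in obs:
        e,d=ray(n,uv);M=np.eye(3)-np.outer(d,d);A+=M;b+=M@e
    return np.linalg.solve(A,b)
def plane(n,uv,z):
    e,d=ray(n,uv); return e+d*(z-e[2])/d[2]
E
python3 - <<'E'
from h import *
a=snap('scene','a.png');b=snap('side','b.png')
for n in('scene','side'): print(n,camera_params(n))
o=observe();print(o)
E
```

```text
scene {'intrinsics': array([[434.477842  ,   0.        , 320.24143342],
       [  0.        , 434.477842  , 242.71909005],
       [  0.        ,   0.        ,   1.        ]]), 'eye': array([ 1.12054302, -0.51920165,  0.79640826]), 'rotation': array([-2.12856667, -0.93471692,  0.40981375])}
side {'intrinsics': array([[541.65225301,   0.        , 312.53518775],
       [  0.        , 541.65225301, 242.65559771],
       [  0.        ,   0.        ,   1.        ]]), 'eye': array([0.06034345, 0.68762179, 0.94857832]), 'rotation': array([-0.86300248,  2.5714344 , -1.03147336])}
{'clock': 0.1, 'joints': array([ 1.11837528,  0.43516569,  0.02493965,  1.5739608 , -0.01158301,
        1.13398891, -0.07509901]), 'dq': array([-0.00089986, -0.00041186, -0.00051296, -0.00053997,  0.00075882,
        0.00145972, -0.0003972 ]), 'joint_efforts': array([ 2.42943352e-03, -6.69133759e+01,  9.87593047e-01, -3.15147686e+01,
       -6.05520420e-02,  3.74202139e-02, -1.90351095e-06]), 'position': array([ 0.21402978, -0.58676611,  0.23703287]), 'ee_rot': array([-3.09235781e+00, -5.46422402e-01,  5.71838936e-04]), 'force': array([ 0.47663966, -0.19008133, -0.01520419]), 'ft_torque': array([ 0.04974191, -0.02625212, -0.01614438]), 'gripper_force': 0.0, 'width': 1.0016193150861012}
```

View pics/a.png

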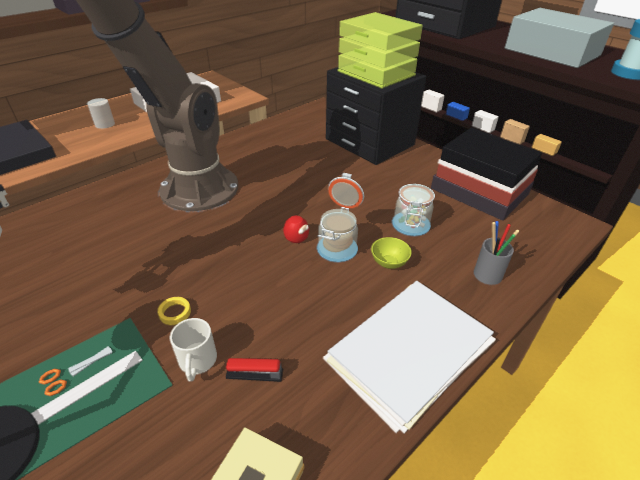

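View pics/b.png

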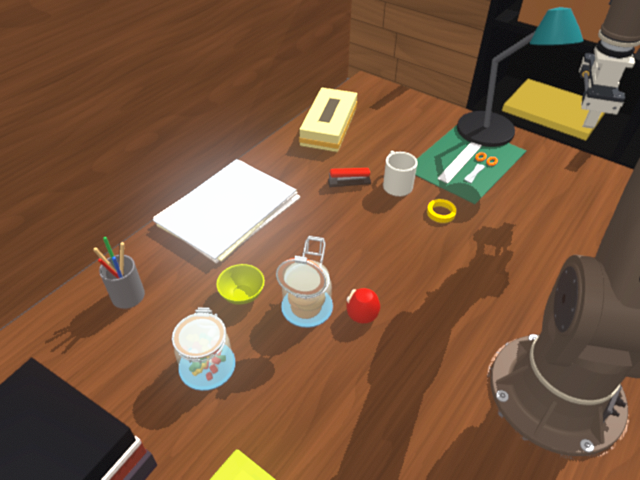

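The scene picture shows the open jar at about (338,238), lid up at (346,192), daruma (296,229), bowl (391,253) and sealed jar (413,208). In the side picture the jar is at (306,295) and its clasp at (316,248).

```bash
sed -i "s/np.array(p\['rotation'\])/R.from_rotvec(p['rotation']).as_matrix()/" h.py
python3 - <<'E'
from h import *
a=cv2.imread('pics/a.png')[165:265,280:380];b=cv2.imread('pics/b.png')[230:330,260:360]
cv2.imwrite('pics/c.png',np.hstack([cv2.resize(x,(400,400),interpolation=cv2.INTER_CUBIC) for x in(a,b)]))
print(plane('scene',(338,250),0),plane('side',(307,309),0))
for n,l in(('daruma',[(296,229),(364,305)]),('bowl',[(391,253),(241,284)])): print(n,tri([('scene',l[0]),('side',l[1])]))
print(plane('side',(205,368),0),plane('scene',(411,225),0))
E
```

```text
[5.14499526e-01 1.21610922e-01 1.11022302e-16] [0.49949635 0.13101719 0.        ]
daruma [0.39664218 0.07005497 0.0312897 ]
bowl [0.64061944 0.1858521  0.03506623]
[0.57262914 0.36817764 0.        ] [0.58049482 0.35695162 0.        ]
```

View pics/c.png

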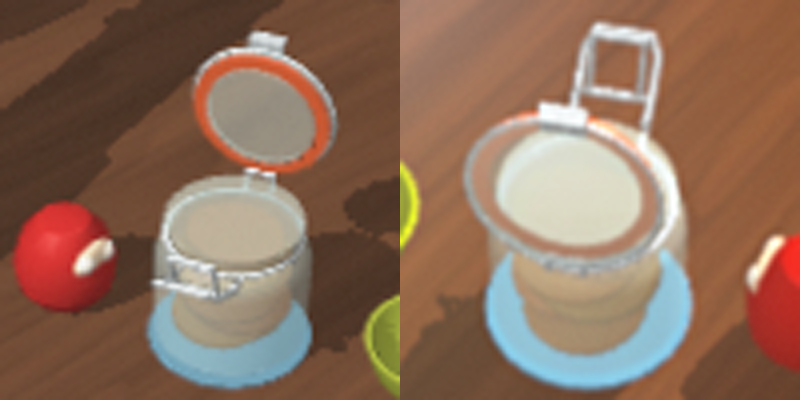

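```bash
cat > model.py <<'E'
from h import *
def pts(p):
    x,y,yaw,lid,lev,bail=p
    c,s=np.cos(yaw),np.sin(yaw)
    W=lambda q:np.array([x+c*q[0]-s*q[1],y+s*q[0]+c*q[1],q[2]])
    d={}
    L=lambda a,b,yy=0:W([.05-a*np.cos(lid)+b*np.sin(lid),yy,.102+a*np.sin(lid)+b*np.cos(lid)])
    d['hinge']=L(0,0);d['catch']=L(.100,.010);d['top']=L(.05,.014);d['far']=L(.0975,.004)
    u=np.array([-np.sin(lev),-np.cos(lev)]);o=np.array([-np.cos(lev),np.sin(lev)])
    g=np.array([-.056,.09])+.048*u+.006*o
    for k,w in(('g0',0),('g+',.022),('g-',-.022)): d[k]=W([g[0],w,g[1]])
    bp=np.array([-.056,.09])+.015*u-.002*o
    t=bail   # absolute lean outward from upright
    b=bp+.034*np.array([-np.sin(t),np.cos(t)])
    for k,w in(('b0',0),('b+',.014),('b-',-.014)): d[k]=W([b[0],w,b[1]])
    d['base']=W([0,0,0]);d['rim']=W([0,0,.1]);d['piv']=W([-.056,0,.09])
    return d
E
cat > fit.py <<'E'
from model import *
from scipy.optimize import least_squares
S=lambda x,y:('scene',np.array([280+x/4,165+y/4])); D=lambda x,y:('side',np.array([260+(x-400)/4,230+y/4]))
obs=[('catch',*S(267,42)),('catch',*D(563,115)),('hinge',*S(262,175)),('g-',*D(655,36)),('g+',*D(596,30)),('rim',*S(235,228)),('base',*S(230,340)),('base',*D(588,308))]
def f(p):
    d=pts(p); return np.concatenate([proj(n,d[k])-uv for k,n,uv in obs])
best=min((least_squares(f,[.507,.126,y0,1.5,1.95,.45],loss='soft_l1') for y0 in(0,1.57,3.1,-1.57)),key=lambda r:r.cost)
p=best.x;print(p,best.cost);print(f(p).reshape(-1,2).round(1))
a=cv2.imread('pics/c.png')
for k,v in pts(p).items():
    for n in('scene','side'):
        q=proj(n,v);q=(q-[280,165])*4 if n=='scene' else (q-[260,230])*4+[400,0]
        cv2.circle(a,tuple(int(i) for i in q),2,(255,0,255) if k[0]=='b' else (0,255,0),-1)
cv2.imwrite('pics/d.png',a)
for k,v in pts(p).items():print(k,v.round(3))
E
python3 fit.py
```

```text
Traceback (most recent call last):
  File "fit.py", line 7, in <module>
    best=min((least_squares(f,[.507,.126,y0,1.5,1.95,.45],loss='soft_l1') for y0 in(0,1.57,3.1,-1.57)),key=lambda r:r.cost)
  File "fit.py", line 7, in <genexpr>
    best=min((least_squares(f,[.507,.126,y0,1.5,1.95,.45],loss='soft_l1') for y0 in(0,1.57,3.1,-1.57)),key=lambda r:r.cost)
              ~~~~~~~~~~~~~^^^^^^^^^^^^^^^^^^^^^^^^^^^^^^^^^^^^^^^^^^^^^^
  File "fit.py", line 6, in f
    d=pts(p); return np.concatenate([proj(n,d[k])-uv for k,n,uv in obs])
                                     ~~~~^^^^^^^^
  File "h.py", line 11, in proj
    K,e,Rm=cam(n); q=K@(Rm.T@(np.array(P)-e)); return q[:2]/q[2]
           ~~~^^^
  File "h.py", line 7, in cam
    p=camera_params(n); return np.array(p['intrinsics']),np.array(p['eye']),R.from_rotvec(p['rotation']).as_matrix()
ValueError: time passes only in moves, steps and waits
```

```bash
sed -i 's/^def cam(n)/import functools\n@functools.cache\ndef cam(n)/' h.py; python3 fit.py
```

```text
[0.51025198 0.12296732 2.07723147 1.4749161  1.68025598 0.45      ] 41.038593806273056
[[ -0.9   1. ]
 [ -0.8   0.4]
 [ -1.5  -0. ]
 [-21.8  -1.5]
 [ 12.9   2. ]
 [ -0.1  -1.7]
 [ -0.2  -1. ]
 [ -1.7  -2.8]]
hinge [0.486 0.167 0.102]
catch [0.486 0.167 0.202]
top [0.482 0.175 0.153]
far [0.489 0.162 0.199]
g0 [0.56  0.033 0.101]
g+ [0.541 0.022 0.101]
g- [0.579 0.044 0.101]
b0 [0.552 0.048 0.12 ]
b+ [0.54  0.041 0.12 ]
b- [0.564 0.055 0.12 ]
base [0.51  0.123 0.   ]
rim [0.51  0.123 0.1  ]
piv [0.537 0.074 0.09 ]
```

View pics/d.png

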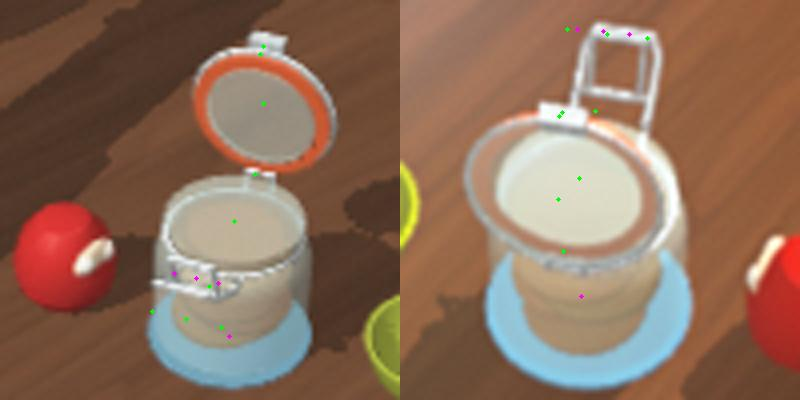

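```bash
sed -i "s/('g-',\*D/('gT',*D/;s/('g+',\*D/('g-',*D/;s/('gT',/('g+',/;s/^obs=\[/obs=[('b+',*S(172,262)),('b-',*S(215,268)),/" fit.py; python3 fit.py
```

```text
[0.50900979 0.12277599 2.03306272 1.46924927 1.73259794 0.22073831] 10.486536124554942
[[-0.2 -0.7]
 [-0.1  0.5]
 [-0.5  1.1]
 [-1.3  0.3]
 [-1.1 -0. ]
 [ 0.6  0.7]
 [-4.5 -0.5]
 [-0.5 -1.9]
 [-0.6 -1.2]
 [-1.2 -2.5]]
hinge [0.487 0.168 0.102]
catch [0.487 0.167 0.202]
top [0.483 0.175 0.153]
far [0.489 0.162 0.199]
g0 [0.555 0.031 0.104]
g+ [0.535 0.021 0.104]
g- [0.574 0.041 0.104]
b0 [0.544 0.052 0.124]
b+ [0.532 0.046 0.124]
b- [0.557 0.059 0.124]
base [0.509 0.123 0.   ]
rim [0.509 0.123 0.1  ]
piv [0.534 0.073 0.09 ]
```

View pics/d.png

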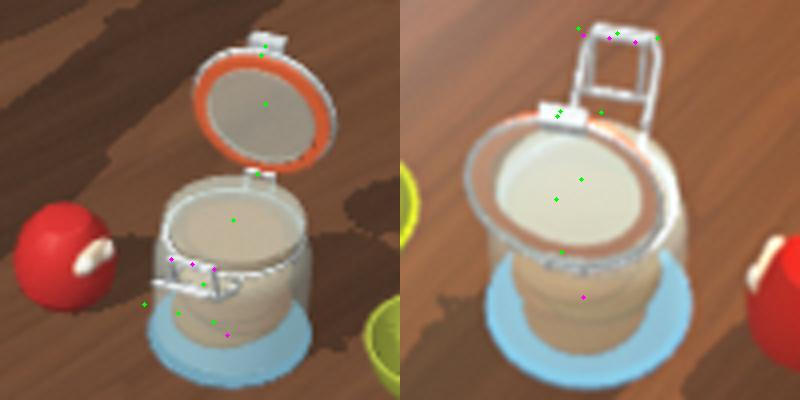

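```bash
sed -i "s/('g+',\*D(655,36)),('g-',\*D(596,30)),/('b0',*D(625,35)),('g+',*S(155,283)),('g-',*S(222,296)),/" fit.py; python3 fit.py
python3 - <<'E'
from h import *
o=observe();print(R.from_rotvec(o['ee_rot']).as_matrix().round(3)); print(camera_params('wrist'))
E
```

```text
[0.50741733 0.12561812 2.04706911 1.43850252 2.01648227 0.42071353] 10.540837074607989
[[-0.2 -0.6]
 [ 0.   0.5]
 [-0.8  1. ]
 [-0.9  0.5]
 [-1.  -0.8]
 [-4.1 -0.6]
 [-0.8 -0.5]
 [-0.3  0.4]
 [-0.1 -2.6]
 [-0.3 -1.9]
 [-1.4 -1.4]]
hinge [0.484 0.17  0.102]
catch [0.486 0.167 0.202]
top [0.481 0.177 0.153]
far [0.489 0.162 0.199]
g0 [0.552 0.04  0.116]
g+ [0.532 0.03  0.116]
g- [0.571 0.05  0.116]
b0 [0.546 0.051 0.126]
b+ [0.534 0.044 0.126]
b- [0.559 0.057 0.126]
base [0.507 0.126 0.   ]
rim [0.507 0.126 0.1  ]
piv [0.533 0.076 0.09 ]
[[ 0.939  0.343 -0.001]
 [ 0.343 -0.939  0.001]
 [-0.    -0.001 -1.   ]]
{'intrinsics': array([[352.73486608,   0.        , 320.19790834],
       [  0.        , 352.73486608, 241.93244058],
       [  0.        ,   0.        ,   1.        ]]), 'T_tool_cam': array([[ 1.93154972e-04, -9.64083914e-01, -2.65597760e-01,
         7.14236560e-02],
       [ 9.99999979e-01,  2.05258653e-04, -1.78148998e-05,
         5.99192873e-04],
       [ 7.16912967e-05, -2.65597751e-01,  9.64083933e-01,
        -1.47239793e-01],
       [ 0.00000000e+00,  0.00000000e+00,  0.00000000e+00,
         1.00000000e+00]])}
```

View pics/d.png

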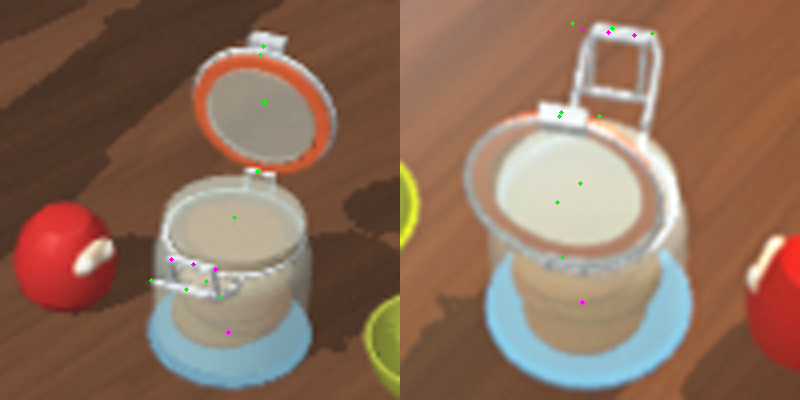

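```bash
cat > plan.py <<'E'
from model import *
from scipy.linalg import logm,expm
# jar-frame goal -> rows. plan(x,y,z,tilt,N): tool x along jar x, tilt about tool y
P=np.array([0.507,0.1255,2.0])
def goal(x,y,z,tilt=0,P=P,head=0):
    c,s=np.cos(P[2]),np.sin(P[2]);T=np.eye(4)
    T[:3,:3]=R.from_euler('z',P[2]+head).as_matrix()@np.diag([1,-1,-1.])@R.from_euler('y',tilt).as_matrix()
    T[:3,3]=[P[0]+c*x-s*y,P[1]+s*x+c*y,z];return T
def cur(o=None):
    o=o or observe();T=np.eye(4);T[:3,:3]=R.from_rotvec(o['ee_rot']).as_matrix();T[:3,3]=o['position'];return T
def rows(A,B,N):
    D=np.real(expm(logm(np.linalg.inv(A)@B)/N));r=R.from_matrix(D[:3,:3]).as_rotvec()
    print(N,'x',np.r_[D[:3,3],r].round(4));return B
def jar(T,P=P):
    c,s=np.cos(P[2]),np.sin(P[2]);d=T[:3,3]-[P[0],P[1],0];return np.array([c*d[0]+s*d[1],-s*d[0]+c*d[1],d[2]])
E
python3 - <<'E'
from plan import *
A=cur();rows(A,goal(-.10,0,.30),14)
E
```

```text
14 x [ 5.650e-02  2.200e-03 -4.500e-03 -1.000e-04 -1.000e-04 -1.179e-01]
```

```bash
python3 -m pendant '[0.056,0.002,-0.0045,0,0,-0.118,0.09,0.056,0.002,-0.0045,0,0,-0.118,0.09,0.056,0.002,-0.0045,0,0,-0.118,0.09,0.056,0.002,-0.0045,0,0,-0.118,0.09,0.056,0.002,-0.0045,0,0,-0.118,0.09,0.056,0.002,-0.0045,0,0,-0.118,0.09,0.056,0.002,-0.0045,0,0,-0.118,0.09]'; python3 - <<'E'
from plan import *
o=observe();print(o['joints'].round(2));T=cur(o);print(T.round(3));rows(T,goal(-.10,0,.30),7)
E
```

```text
clock: 0.98
position: [0.5146, -0.3493, 0.2688]
ee_rot: [-2.61, -1.747, 0.0]
force: [0.7, 0.0, 0.1]
width: 0.981
gripper_force: 0.0
[ 0.68  0.42 -0.25  1.52  0.11  1.21  0.02]
[[ 0.381  0.924 -0.001  0.515]
 [ 0.924 -0.381  0.    -0.349]
 [ 0.    -0.001 -1.     0.269]
 [ 0.     0.     0.     1.   ]]
7 x [ 5.650e-02  2.800e-03 -4.400e-03 -1.000e-04 -1.000e-04 -1.172e-01]
```

J1 goes down as the arm swings left, so its range is fine.

```bash
python3 -m pendant '[0.056,0.003,-0.0045,0,0,-0.117,0.09,0.056,0.003,-0.0045,0,0,-0.117,0.09,0.056,0.003,-0.0045,0,0,-0.117,0.09,0.056,0.003,-0.0045,0,0,-0.117,0.09,0.056,0.003,-0.0045,0,0,-0.117,0.09,0.056,0.003,-0.0045,0,0,-0.117,0.09,0.056,0.003,-0.0045,0,0,-0.117,0.09,0,0,0,0,0,0,0.0]' 5; python3 - <<'E'
from plan import *
o=observe();print(o['joints'].round(2));T=cur(o);print(T.round(3),jar(T));np.save('w1.npy',T);snap('wrist','w1.png')
E
```

```text
clock: 1.98
position: [0.5495, 0.0348, 0.3013]
ee_rot: [-1.691, -2.646, -0.003]
force: [-0.2, -0.8, -0.2]
width: 0.909
gripper_force: 0.0
[ 0.26  0.32 -0.56  1.63  0.18  1.24  0.1 ]
[[-0.42   0.908  0.     0.55 ]
 [ 0.908  0.42   0.002  0.035]
 [ 0.002  0.001 -1.     0.301]
 [ 0.     0.     0.     1.   ]] [-0.10020057 -0.00091474  0.30133279]
```

View pics/w1.png

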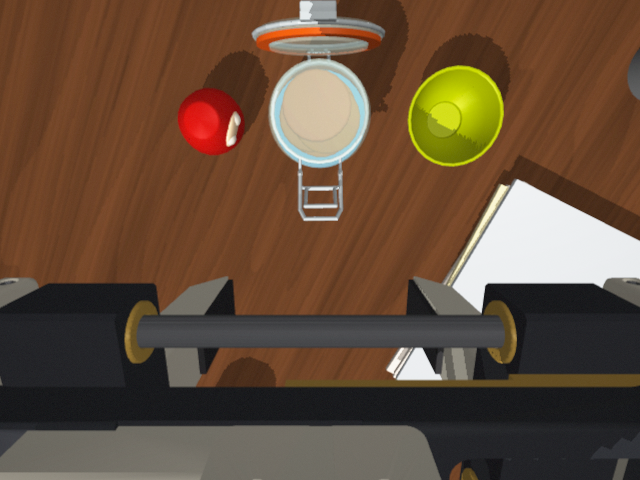

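The wrist view shows the rim centred at (319.5,111), hinge at (319,53), catch at (318,10), lever end bar at (321,218), bail bar at (321,205) and the bail's cross rod at (320,188). The yaw is nearly aligned.

```bash
cat > fit2.py <<'E'
from model import *
from scipy.optimize import least_squares
S=lambda x,y:('scene',np.array([280+x/4,165+y/4])); D=lambda x,y:('side',np.array([260+(x-400)/4,230+y/4]))
W=camera_params('wrist');Kw=np.array(W['intrinsics']);TC=np.load('w1.npy')@np.array(W['T_tool_cam'])
def pj(n,v):
    if n!='w': return proj(n,v)
    q=Kw@(np.linalg.inv(TC)@np.r_[v,1])[:3]; return q[:2]/q[2]
w=lambda x,y:('w',np.array([x,y]))
obs=[('catch',*S(267,42)),('catch',*D(563,115)),('hinge',*S(262,175)),('b+',*S(172,262)),('b-',*S(215,268)),('g+',*S(155,283)),('g-',*S(222,296)),
('rim',*S(235,228)),('rim',*w(319.5,111)),('g0',*w(321,217)),('b0',*w(321,205)),('hinge',*w(319,53))]
def f(p):
    d=pts(p); return np.concatenate([pj(n,d[k])-uv for k,n,uv in obs])
r=least_squares(f,[.507,.126,2.,1.45,1.95,.45],loss='soft_l1')
print(r.x.round(4));print([(o[0],o[1],*e) for o,e in zip(obs,f(r.x).reshape(-1,2).round(1))])
x,y,yaw=r.x[:3]
for k,v in pts(r.x).items():
    d=v-[x,y,0];c,s=np.cos(yaw),np.sin(yaw);print(k,np.round([c*d[0]+s*d[1],-s*d[0]+c*d[1],v[2]],4))
E
python3 fit2.py
```

```text
[0.5071 0.1262 2.0234 1.4303 2.0119 0.392 ]
[('catch', 'scene', np.float64(-0.4), np.float64(1.2)), ('catch', 'side', np.float64(-1.4), np.float64(0.3)), ('hinge', 'scene', np.float64(-0.6), np.float64(-0.8)), ('b+', 'scene', np.float64(-0.7), np.float64(-1.4)), ('b-', 'scene', np.float64(-0.6), np.float64(-0.1)), ('g+', 'scene', np.float64(-1.6), np.float64(-0.9)), ('g-', 'scene', np.float64(-1.3), np.float64(0.2)), ('rim', 'scene', np.float64(-0.0), np.float64(-2.8)), ('rim', 'w', np.float64(0.3), np.float64(0.7)), ('g0', 'w', np.float64(0.8), np.float64(0.3)), ('b0', 'w', np.float64(0.6), np.float64(0.2)), ('hinge', 'w', np.float64(-0.3), np.float64(-1.3))]
hinge [0.05  0.    0.102]
catch [ 0.0459 -0.      0.2024]
top [ 0.0569 -0.      0.1535]
far [0.0403 0.     0.1991]
g0 [-0.0968 -0.      0.1159]
g+ [-0.0968  0.022   0.1159]
g- [-0.0968 -0.022   0.1159]
b0 [-0.0834 -0.      0.126 ]
b+ [-0.0834  0.014   0.126 ]
b- [-0.0834 -0.014   0.126 ]
base [ 0. -0.  0.]
rim [ 0.  -0.   0.1]
piv [-0.056  0.     0.09 ]
```

```bash
sed -i 's/^P=.*/P=np.array([0.507,0.126,2.015])/' plan.py; python3 - <<'E'
from plan import *
T=cur();j=jar(T);print(j,observe()['width'])
prev=j
for x,z in [(.10,.30),(.10,.19)]:
    print('to',(x,z),'dx',x-prev[0],'dz',prev[2]-z);prev=[x,0,z]
a=.06
for th,b in [(1.43,.024),(1.3,.014),(1.15,.014),(1,.014),(.85,.014),(.7,.014),(.55,.014),(.45,.013),(.35,.013),(.25,.013),(.17,.013),(.09,.013),(.03,.013),(0,.011),(-.03,.011)]:
    x=.05-a*np.cos(th)+b*np.sin(th)+.0095;z=.102+a*np.sin(th)+b*np.cos(th)+.011
    print(th,'dx %.4f dz %.4f'%(x-prev[0],prev[2]-z));prev=[x,0,z]
E
```

```text
[-0.10411224  0.00164824  0.30087654] 0.8783325570400459
to (0.1, 0.3) dx 0.20411224486957236 dz 0.0008765382158536505
to (0.1, 0.19) dx 0.0 dz 0.10999999999999999
1.43 dx -0.0252 dz 0.0142
1.3 dx -0.0179 dz 0.0012
1.15 dx -0.0092 dz 0.0011
1 dx -0.0089 dz 0.0024
0.85 dx -0.0084 dz 0.0037
0.7 dx -0.0078 dz 0.0050
0.55 dx -0.0070 dz 0.0061
0.45 dx -0.0045 dz 0.0055
0.35 dx -0.0035 dz 0.0050
0.25 dx -0.0030 dz 0.0053
0.17 dx -0.0020 dz 0.0045
0.09 dx -0.0017 dz 0.0046
0.03 dx -0.0010 dz 0.0035
0 dx -0.0004 dz 0.0038
-0.03 dx -0.0003 dz 0.0018
```

```bash
python3 -m pendant '[0.051,0,0,0,0,-0.013,0,0.051,0,0,0,0,0,0,0.051,0,0,0,0,0,0,0.051,0,0,0,0,0,0,0,0,0.055,0,0,0,0,0,0,0.055,0,0,0,0,0,0,0,0,0,0,0,0,0,0,0,0,0,0,0,0,0,0,0,0,0,0]' 5; python3 - <<'E'
from plan import *
print(jar(cur()))
E
```

```text
[-0.10411224  0.00164824  0.30087654]invalid input
```

```bash
python3 -m pendant '[0.051,0,0,0,0,-0.013,0, 0.051,0,0,0,0,0,0, 0.051,0,0,0,0,0,0, 0.051,0,0,0,0,0,0, 0,0,0.055,0,0,0,0, 0,0,0.055,0,0,0,0, 0,0,0,0,0,0,0, 0,0,0,0,0,0,0]' 5; python3 - <<'E'
from plan import *
print(jar(cur()))
E
```

```text
clock: 3.02
position: [0.4663, 0.2141, 0.1922]
ee_rot: [1.689, 2.648, 0.002]
force: [0.1, 0.3, 0.4]
width: 0.024
gripper_force: 0.0
[ 0.09706909 -0.0011167   0.19222324]
```

```bash
python3 -m pendant '[-0.023,0,0.016,0,0,0,0, -0.018,0,0.001,0,0,0,0, -0.009,0,0.001,0,0,0,0, -0.009,0,0.0025,0,0,0,0, -0.0085,0,0.0035,0,0,0,0, -0.008,0,0.005,0,0,0,0, -0.007,0,0.006,0,0,0,0, 0,0,0,0,0,0,0]'; python3 - <<'E'
from plan import *
print(jar(cur()));snap('wrist','w2.png')
E
```

```text
clock: 4.03
position: [0.4998, 0.1385, 0.1549]
ee_rot: [-1.688, -2.649, 0.002]
force: [-0.5, 0.9, 0.2]
width: 0.005
gripper_force: 0.0
[0.01434647 0.00111526 0.15494377]
```

View pics/w2.png

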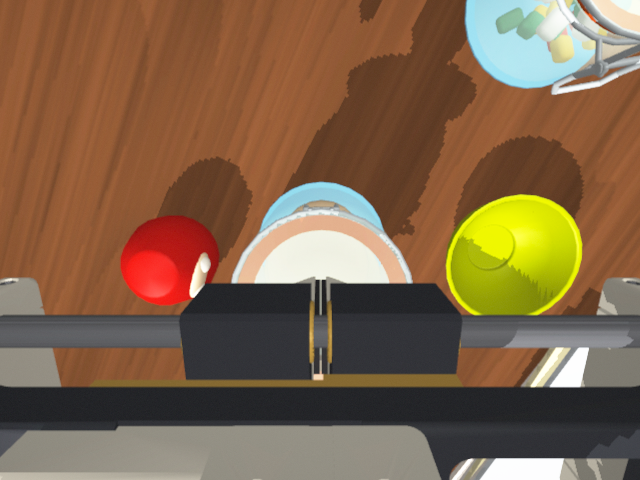

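The wrist view shows the lid half down under the closed fingers, about (320,250), and nothing else touched.

```bash
python3 -m pendant '[-0.0045,0,0.0055,0,0,0,0, -0.0035,0,0.005,0,0,0,0, -0.003,0,0.005,0,0,0,0, -0.002,0,0.0045,0,0,0,0, -0.002,0,0.0045,0,0,0,0, -0.001,0,0.0035,0,0,0,0, 0,0,0.003,0,0,0,0, 0,0,0,0,0,0,0]'; python3 - <<'E'
from plan import *
print(jar(cur()))
E
```

```text
clock: 5.08
position: [0.5069, 0.1249, 0.1269]
ee_rot: [1.686, 2.648, -0.001]
force: [-8.7, -3.9, 30.4]
width: 0.005
gripper_force: 15.4
[-0.00094416  0.00051129  0.12690373]
```

```bash
python3 -m pendant '[0,0,-0.04,0,0,0,0, -0.052,0,0,0,0,0,0, -0.05,0,0,0,0,0,0, 0,0,0,0,0,0,0, 0,0,0,0,0,0,0]'; python3 - <<'E'
from plan import *
T=cur();print(jar(T));np.save('w3.npy',T);snap('wrist','w3.png');a=snap('scene','s3.png');b=snap('side','b3.png')
cv2.imwrite('pics/e.png',np.hstack([cv2.resize(x,(400,400),interpolation=cv2.INTER_CUBIC) for x in(a[165:265,280:380],b[230:330,260:360])]))
E
```

```text
clock: 5.7
position: [0.5496, 0.0329, 0.1645]
ee_rot: [-1.687, -2.649, -0.0]
force: [0.3, 1.4, -0.6]
width: 0.007
gripper_force: 0.0
[-0.10238434  0.00152288  0.16449782]
```

View pics/e.png

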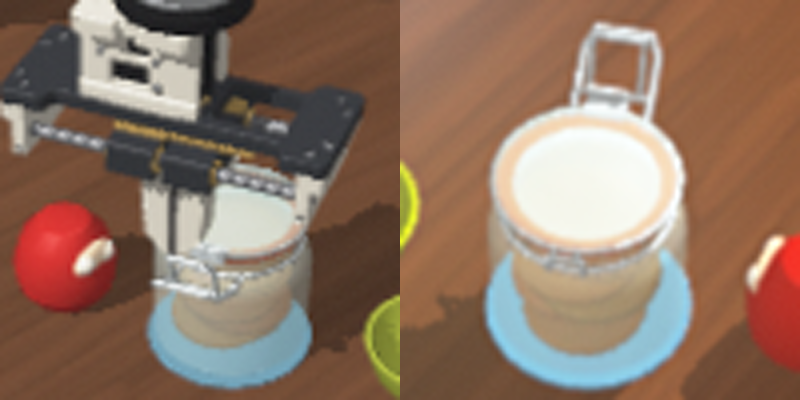

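The crops show the lid shut, with its catch at (607,98) in the right panel, and the clasp still leaning outward with the finger just beyond it.

```bash
python3 -m pendant '[0,0,0.033,0,0,0,0, 0,0,0,0,0,0,0, 0.008,0,0,0,0,0,0, 0.008,0,0,0,0,0,0, 0.008,0,0,0,0,0,0, 0.008,0,0,0,0,0,0, 0.008,0,0,0,0,0,0, 0.004,0,0,0,0,0,0, 0,0,0,0,0,0,0]'; python3 - <<'E'
from plan import *
T=cur();print(jar(T));a=snap('scene','s4.png');b=snap('side','b4.png')
cv2.imwrite('pics/f.png',np.hstack([cv2.resize(x,(400,400),interpolation=cv2.INTER_CUBIC) for x in(a[165:265,280:380],b[210:310,260:360])]))
E
```

```text
clock: 6.98
position: [0.5312, 0.0728, 0.1317]
ee_rot: [-1.687, -2.65, 0.0]
force: [0.1, 0.0, -0.3]
width: 0.007
gripper_force: 0.0
[-0.05846861  0.00102341  0.1317294 ]
```

View pics/f.png

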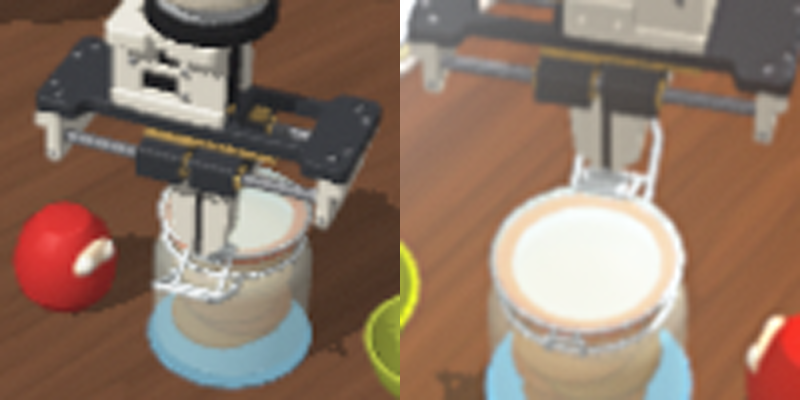

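I have used up my ten pictures, so from here I check with image code, from the same wrist pose as the first wrist view.

```bash
python3 -m pendant '[0,0,-0.06,0,0,0,0, -0.023,0,-0.06,0,0,0,0, -0.023,0,-0.05,0,0,0,0, 0,0,0,0,0,0,0, 0,0,0,0,0,0,0]'; python3 - <<'E'
from plan import *
T=cur();j=jar(T);print(j);np.save('w5.npy',T);b=cv2.cvtColor(snap('wrist','w5.png'),6).astype(int);a=cv2.cvtColor(cv2.imread('pics/w1.png'),6).astype(int)
W=camera_params('wrist');Kw=np.array(W['intrinsics']);TC=T@np.array(W['T_tool_cam'])
for n,x,z in(('barfallen',-.041,.112),('seat/lip',-.0525,.114),('rod',-.0705,.0946),('bar out',-.0834,.126),('bar up',-.0705,.1286),('grip',-.0968,.116)):
    q=Kw@(np.linalg.inv(TC)@np.r_[goal(x,0,z)[:3,3],1])[:3];print(n,(q[:2]/q[2]).round(1))
print('before',[(v,int(a[v,314:327].mean())) for v in range(176,226,2)])
print('after',[(v,int(b[v,314:327].mean())) for v in range(136,226,2)])
E
```

```text
clock: 7.7
position: [0.5501, 0.0312, 0.2994]
ee_rot: [-1.688, -2.649, 0.001]
force: [0.0, -0.3, -1.0]
width: 0.0
gripper_force: 0.0
[-0.10415484  0.00179721  0.29940148]
barfallen [321.8 153.4]
seat/lip [321.9 166.3]
rod [321.9 183.7]
bar out [322.1 201.6]
bar up [322.  187.7]
grip [322.2 213.9]
before [(176, 74), (178, 74), (180, 74), (182, 74), (184, 74), (186, 128), (188, 230), (190, 169), (192, 75), (194, 75), (196, 75), (198, 75), (200, 75), (202, 75), (204, 143), (206, 230), (208, 127), (210, 76), (212, 76), (214, 77), (216, 116), (218, 212), (220, 177), (222, 77), (224, 78)]
after [(136, 227), (138, 228), (140, 229), (142, 228), (144, 228), (146, 227), (148, 226), (150, 205), (152, 182), (154, 193), (156, 228), (158, 218), (160, 218), (162, 171), (164, 157), (166, 137), (168, 225), (170, 179), (172, 75), (174, 74), (176, 74), (178, 74), (180, 74), (182, 115), (184, 218), (186, 181), (188, 74), (190, 75), (192, 75), (194, 74), (196, 75), (198, 75), (200, 76), (202, 76), (204, 76), (206, 76), (208, 76), (210, 76), (212, 77), (214, 159), (216, 229), (218, 88), (220, 77), (222, 78), (224, 77)]
```

The bail bar now shows at row ~156, on the lid behind the lip (168), and the row 205 where it stood is empty. Next is the lever.

```bash
cat > lev.py <<'E'
from plan import *
def way(lev,t,over=0.001):
    u=np.array([-np.sin(lev),-np.cos(lev)]);o=np.array([-np.cos(lev),np.sin(lev)])
    g=np.array([-.056,.09])+.048*u+.006*o
    tz=np.array([np.sin(t),-np.cos(t)]);c=g-(.013-over)*tz
    return goal(c[0],0,c[1],t)
if __name__=='__main__':
    A=cur();print(jar(A))
    for lev,t,ov in [(2.0,0,-.01),(1.9,0,.001),(1.75,.07,.001),(1.6,.15,.001),(1.45,.25,.001),(1.3,.35,.001),(1.15,.45,.002),(1.0,.55,.002),(.85,.63,.002),(.7,.72,.002),(.55,.8,.002),(.4,.85,.002),(.25,.88,.002),(.12,.9,.002)]:
        B=way(lev,t,ov);D=np.linalg.inv(A)@B
        print(lev,D[:3,3].round(4),R.from_matrix(D[:3,:3]).as_rotvec().round(3));A=B
E
python3 lev.py
```

```text
[-0.10373153  0.00206759  0.29882889]
2.0 [0.0065 0.0023 0.1604] [-0.002 -0.001 -0.007]
1.9 [-0.0023  0.      0.0152] [0. 0. 0.]
1.75 [-0.0035  0.      0.0068] [0.   0.07 0.  ]
1.6 [-0.0031  0.      0.007 ] [0.   0.08 0.  ]
1.45 [-0.0028  0.      0.0071] [ 0.   0.1 -0. ]
1.3 [-0.0025 -0.      0.0072] [-0.   0.1 -0. ]
1.15 [-0.002  -0.      0.0082] [ 0.   0.1 -0. ]
1.0 [-0.0017  0.      0.0073] [0.  0.1 0. ]
0.85 [-0.0011 -0.      0.0073] [0.   0.08 0.  ]
0.7 [-0.0007  0.      0.0073] [ 0.    0.09 -0.  ]
0.55 [-0.0001 -0.      0.0072] [-0.    0.08  0.  ]
0.4 [0.0007 0.     0.0072] [ 0.    0.05 -0.  ]
0.25 [ 0.0016 -0.      0.007 ] [0.   0.03 0.  ]
0.12 [0.0021 0.     0.0058] [ 0.    0.02 -0.  ]
```

```bash
python3 -m pendant '[0.0065,0.002,0.06,0,0,-0.007,0, 0,0,0.06,0,0,0,0, 0,0,0.04,0,0,0,0, 0,0,0,0,0,0,0, -0.002,0,0.015,0,0,0,0, -0.0035,0,0.007,0,0.07,0,0, -0.003,0,0.007,0,0.08,0,0, -0.003,0,0.007,0,0.1,0,0, 0,0,0,0,0,0,0]'; python3 - <<'E'
from lev import *
T=cur();print(jar(T),jar(way(1.45,.25)));D=np.linalg.inv(T)@way(1.3,.35);print(D[:3,3],R.from_matrix(D[:3,:3]).as_rotvec())
E
```

```text
clock: 8.88
position: [0.555, 0.0264, 0.1031]
ee_rot: [-1.568, -2.469, -0.197]
force: [-1.1, -0.1, 0.5]
width: 0.001
gripper_force: 0.0
[-0.11053163 -0.00055622  0.10313317] [-0.10734209  0.          0.10179909]
[ 0.00027859 -0.00057033  0.00927466] [ 0.00162525  0.10072459 -0.00511422]
```

```bash
python3 -m pendant '[0.0003,0,0.009,0,0.1,0,0, -0.002,0,0.008,0,0.1,0,0, -0.0015,0,0.0073,0,0.1,0,0, -0.001,0,0.0073,0,0.08,0,0, 0,0,0,0,0,0,0]'; python3 - <<'E'
from lev import *
T=cur();print(jar(T),jar(way(.85,.63)));D=np.linalg.inv(T)@way(.7,.72,.002);print(D[:3,3],R.from_matrix(D[:3,:3]).as_rotvec())
E
```

```text
clock: 9.5
position: [0.5507, 0.036, 0.0721]
ee_rot: [-1.377, -2.175, -0.446]
force: [0.2, -0.8, 0.4]
width: 0.005
gripper_force: 0.6
[-0.10007117 -0.00073881  0.07208844] [-1.03091095e-01  6.93889390e-18  7.25248215e-02]
[-0.00286187 -0.00073342  0.00616084] [ 8.90498616e-05  9.17773186e-02 -1.88571791e-03]
```

```bash
python3 -m pendant '[-0.002,0,0.007,0,0.09,0,0, -0.0005,0,0.0072,0,0.08,0,0, 0,0,0,0,0,0,0]'; python3 - <<'E'
from lev import *
T=cur();print(jar(T),jar(way(.55,.8)));D=np.linalg.inv(T)@way(.4,.85,.002);print(D[:3,3],R.from_matrix(D[:3,:3]).as_rotvec())
E
```

```text
clock: 9.88
position: [0.5472, 0.0428, 0.0597]
ee_rot: [-1.288, -2.039, -0.541]
force: [-0.6, 0.2, 0.2]
width: 0.004
gripper_force: 0.0
[-0.09239257 -0.00051406  0.05965717] [-9.48124072e-02  1.38777878e-17  6.05754268e-02]
[-0.00032724 -0.00050753  0.00578239] [-0.00104872  0.05233476 -0.00100638]
```

```bash
python3 -m pendant '[0,0,0.006,0,0.05,0,0, 0.0015,0,0.007,0,0.03,0,0, 0.002,0,0.006,0,0.02,0,0, 0,0,0,0,0,0,0]'; python3 - <<'E'
from lev import *
T=cur();print(jar(T),jar(way(.12,.9,.002)));D=np.linalg.inv(T)@way(.0,.9,.0);print(D[:3,3],R.from_matrix(D[:3,:3]).as_rotvec())
E
```

```text
clock: 10.38
position: [0.5397, 0.0581, 0.0498]
ee_rot: [-1.234, -1.954, -0.596]
force: [-1.0, -0.4, -0.0]
width: 0.008
gripper_force: 0.0
[-0.07532841 -0.00031662  0.04976194] [-7.63196338e-02  3.81639165e-17  4.99011684e-02]
[ 0.00220222 -0.00031544  0.0022682 ] [-0.0008722 -0.0011471 -0.0003636]
```

```bash
python3 -m pendant '[0,0,-0.05,0,0,0,0, 0,0,-0.05,0,-0.18,0,0, 0,0,-0.06,0,-0.18,0,0, 0,0,-0.06,0,-0.18,0,0, 0,0,-0.05,0,-0.18,0,0, 0,0,0,0,-0.18,0,0, 0,0,0,0,0,0,0]'; python3 - <<'E'
from lev import *
T=cur();D=np.linalg.inv(T)@goal(-.104,0,.30);print(jar(T),D[:3,3],R.from_matrix(D[:3,:3]).as_rotvec())
E
```

```text
clock: 11.25
position: [0.6112, -0.0877, 0.2585]
ee_rot: [1.665, 2.659, 0.001]
force: [0.1, -0.4, -0.3]
width: 0.008
gripper_force: 0.0
[-0.23774279 -0.00221895  0.25846352] [ 0.13362341 -0.0011062  -0.04196303] [0.00305634 0.00315268 0.00736927]
```

```bash
python3 -m pendant '[0.06,0,-0.02,0,0,0.007,0, 0.06,0,-0.022,0,0,0,0, 0.013,0,0,0,0,0,0, 0,0,0,0,0,0,0, 0,0,0,0,0,0,0]'; cat > look.py <<'E'
from lev import *
import sys
T=cur();print(jar(T));im=snap('wrist',sys.argv[1]);b=cv2.cvtColor(im,6).astype(int)
W=camera_params('wrist');Kw=np.array(W['intrinsics']);TC=T@np.array(W['T_tool_cam'])
def px(x,y,z):
    q=Kw@(np.linalg.inv(TC)@np.r_[goal(x,y,z)[:3,3],1])[:3];return (q[:2]/q[2]).round(1)
print('lip',px(-.0535,0,.116),'seat',px(-.05,0,.112),'rim front',px(-.0475,0,.11),'fallen',px(-.041,0,.112))
for lev in(0,.2,.4,.7,1,1.3,1.57,2):
    g=way(lev,0,.013);gj=jar(g);u=np.array([-np.sin(lev),-np.cos(lev)]);o=np.array([-np.cos(lev),np.sin(lev)]);bp=np.array([-.056,.09])+.015*u-.002*o
    print(lev,'grip',px(*gj),'rod',px(bp[0],0,bp[1]))
print([(v,int(b[v,316:328].mean())) for v in range(140,226,2)])
print('left arm',px(-.06,.022,.09),[(v,[int(k) for k in b[v,292:356:2]]) for v in (172,180,200)])
for n in('scene','side'): snap(n,n+sys.argv[1])
E
python3 look.py w6.png
```

```text
clock: 11.88
position: [0.5563, 0.0236, 0.2959]
ee_rot: [-1.69, -2.646, 0.002]
force: [-0.2, -0.3, -0.3]
width: 0.003
gripper_force: 0.0
[-0.11366161 -0.00055463  0.29591784]
lip [319.3 157.1] seat [319.3 153. ] rim front [319.2 150.1] fallen [319.2 142.7]
0 grip [319.6 162.7] rod [319.4 156.3]
0.2 grip [319.7 171.5] rod [319.5 159.3]
0.4 grip [319.8 179.8] rod [319.5 162.3]
0.7 grip [319.9 191.1] rod [319.5 166.6]
1 grip [319.9 200.1] rod [319.6 170.2]
1.3 grip [319.9 206.2] rod [319.6 172.9]
1.57 grip [319.9 208.6] rod [319.6 174.3]
2 grip [319.8 205. ] rod [319.6 174.3]
[(140, 196), (142, 193), (144, 212), (146, 238), (148, 220), (150, 175), (152, 177), (154, 199), (156, 145), (158, 226), (160, 177), (162, 157), (164, 225), (166, 74), (168, 73), (170, 74), (172, 74), (174, 74), (176, 74), (178, 75), (180, 75), (182, 74), (184, 75), (186, 75), (188, 75), (190, 76), (192, 76), (194, 76), (196, 76), (198, 76), (200, 76), (202, 77), (204, 77), (206, 77), (208, 77), (210, 78), (212, 78), (214, 78), (216, 79), (218, 78), (220, 79), (222, 79), (224, 79)]
left arm [297.  163.3] [(172, [76, 74, 78, 79, 79, 80, 77, 80, 79, 78, 75, 77, 77, 73, 73, 76, 75, 75, 78, 80, 81, 82, 82, 84, 82, 79, 78, 82, 80, 83, 83, 79]), (180, [74, 79, 80, 81, 77, 79, 79, 77, 76, 77, 78, 73, 72, 72, 76, 77, 77, 75, 75, 82, 85, 81, 82, 81, 79, 82, 82, 83, 83, 81, 79, 75]), (200, [77, 80, 78, 79, 74, 77, 76, 75, 72, 76, 78, 77, 77, 73, 75, 78, 77, 77, 82, 79, 80, 82, 83, 84, 82, 81, 78, 76, 77, 81, 82, 79])]
```

```bash
python3 - <<'E'
import cv2
a=cv2.imread('pics/w5.png',0).astype(int);b=cv2.imread('pics/w6.png',0).astype(int)
for n,im,v0,uc in(('w5',a,148,322),('w6',b,138,320)):
    print(n,'cols',uc-20,'step 2')
    for v in range(v0,v0+28): print(v,*['%3d'%k for k in im[v,uc-20:uc+21:2]])
E
```

```text
w5 cols 302 step 2
148 194 194 196 209 217 224 227 226 226 226 226 227 226 225 222 218 202 192 192 192 192
149 195 194 194 196 201 209 217 222 224 224 224 221 218 212 204 199 193 194 193 193 193
150 194 195 194 196 196 195 199 204 207 208 211 204 202 195 191 192 193 193 192 193 193
151 194 194 195 195 197 196 194 194 193 194 194 193 193 192 192 192 193 192 193 193 193
152 194 193 190 177 179 178 183 181 180 181 182 182 183 180 181 168 169 173 192 193 192
153 193 190 162 149 152 153 155 158 155 158 158 158 159 160 160 150 152 158 178 192 192
154 202 182 182 186 189 189 189 189 191 193 193 196 197 197 199 200 202 202 167 189 195
155 213 182 228 225 226 225 227 226 226 227 227 227 228 229 228 230 230 230 182 196 216
156 226 200 234 229 229 229 228 228 228 228 227 227 227 229 228 228 228 227 189 219 224
157 235 223 228 200 215 218 217 216 211 211 212 210 214 225 225 226 205 226 181 226 217
158 231 236 226 172 218 219 220 220 217 217 217 216 219 226 227 226 194 228 180 216 181
159 203 224 228 184 227 227 227 227 228 227 227 227 227 227 226 227 183 228 173 175 152
160 178 185 229 168 231 2
[... 3165 characters left out ...]
 144 215 200 174 228 229 229 227 228 227 224 225 225 225 225 212 182 183 226 172 153
159 154 199 157 147 230 229 228 227 226 227 225 225 224 225 225 212 129 132 195 184 196
160 159 150 104  90 184 190 194 182 181 179 180 177 175 175 179 164  76 110 166 201 214
161 180 139 126  95 107 115 121 107 107 106 114 114 113 112 114 111 104 162 192 207 207
162 176 178 153 122 145 148 148 149 152 152 156 160 159 162 167 170 159 195 192 180 198
163 139 152 177 154 207 208 209 209 210 212 212 213 211 216 217 217 202 205 142 142 202
164  99  95 157 187 226 225 224 225 226 226 225 225 224 224 227 226 220 162  85 104 157
165  79  81 103 147 171 166 166 167 167 168 165 163 163 163 169 167 165  99  80  81  82
```

The image check shows the bail bar in the seat (row 153, just behind the lip at 158) and the lever's end bar at row 164, its home position. The robot is clear of everything.

```bash
python3 -c "
from cell import sign_off
print(sign_off())"
```

```text
the job is handed in; nothing more can be done
None
```

The job is handed in at about 12 s of the 54 s: the camera check showed the lid shut, the bail bar in its seat behind the lip and the lever home against the jar; the desk items looked unmoved up to the lever press and were not checked after, and no verdict came back.

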